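# Raise the infeed guard a notch and feed the die carrier through the flap

## Task

Lift the press's infeed guard by its lip until the pawl catches the next notch, only that one, and let go of it. Then put the long round-ended die carrier flat in the feed lane in front of the sprung flap and push it forward through the flap until its front is under the raised guard and the flap has shut behind it. Leave everything else where it stands.

Things in the scene. Friction and masses are not known exactly. Their poses are not given: they have to be found in the camera images.
- station: Steel infeed station, bolted down. Origin on the table (z=0) under the shut flap, mid-lane; its +x is the feed direction. Bed top 8 mm above the table, 110 mm wide, x=-170 to +230. Guard panel at x=+132 to 136; posts at x=+151, y=+/-76, joined by a header 198 to 218 mm high. Open above from the apron to the lip.
- lane_mouth (a point): Point on the bed at station x=-45, mid-lane. Before it (x=-170 to -47) a flat apron without walls. From it, lead-in walls 73 mm apart narrow to a lane 46 mm wide (y=-23 to +23) from station x=-10 to the end stop at x=+205; lane walls are 8 mm thick, tops 35 mm above the table.
- guard (a joint): Height (m) of the sliding guard: 0 = lowest (lower rim 8 mm above the bed), grows upward, ends at 0.070. 0.4 to 0.9 kg; it drops when let go unless the pawl has caught. Notches 30 mm apart: the sprung pawl snaps in 2 to 4 mm above 0.030 (next notch) or 0.060 (the one after), then the guard rests on it at 0.030 or 0.060, with no way down.
- lip_edge (a point): Middle of the rolled front edge of the guard's lifting lip, moves with the guard. A bar 10 mm thick, 80 mm long along station y, at station x=+105, 105 mm above the table with the guard down. Behind it a 3 mm plate joins it to the panel, so it can be lifted from below but not pinched; free below, down to the lane walls.
- pawl_pivot (a point): Pivot of the pawl, a thin sprung strut left of the lip, at station x=+126, y=+82, 43 mm high; it leans in to the guard's notched bar (y=+55), tip 88 mm high. It works by itself.
- flap (a joint): Angle (rad) of the one-way flap: 0 = shut across the lane at station x=0, grows to 1.5 as it swings forward (+x), never the other way. Leaf 41 mm wide, 3 mm thick, 10 to 40 mm above the table, hinged on the left lane wall (y=+21.5). A light spring (up to 0.05 Nm) shuts it once nothing is within 42 mm beyond x=0.
- carrier: Die carrier: aluminium block 105 mm long (x) with half-round ends (radius 18), 36 mm wide (y), 28 mm tall plus 2 mm die faces on top, about 0.3 kg; both ends alike. Origin at the centre of its underside. It starts lying flat on the table on either side of the station.
- mug: White mug, 76 mm wide, 85 mm tall, handle on its +y side reaching about 35 mm further. Bystander; origin at its middle, on the underside.
- tape_roll: Roll of clear tape lying flat, 84 mm wide, 25 mm tall. Bystander; origin at its middle, on the underside.
- short_die: Short square-ended steel die block 60 x 36 x 28 mm, not the carrier. Bystander; origin at its middle, on the underside.
- spray_bottle: White bottle 54 mm wide, 120 mm tall, standing just right (-y) of the station. Bystander; origin at its middle, on the underside.
- rivet_jar: Jar 56 mm wide, 70 mm tall, standing just left (+y) of the station. Bystander; origin at its middle, on the underside.
- ink_can: Grey can 52 mm wide, 100 mm tall, standing right (-y) of the apron. Bystander; origin at its middle, on the underside.
- tall_die: Steel die block 36 x 24 x 60 mm standing on end left (+y) of the apron. Bystander; origin at its middle, on the underside.
There are look-alikes about, which are no part of the job. Of the things that look like the carrier, the largest one is meant.

How it is judged:
By the outcome, as a careful person would: the job done as asked, in the order asked, and still so for the second after the job is handed in, with the robot touching nothing.
It also fails if it takes over 70 s, if anything falls off the work surface, if the arm or the gripper's body presses on something with over 40 N, if the wrist force passes 120 N, or if a joint passes its speed limit or range.

## Robot

A 6-joint arm with a two-finger parallel gripper is mounted at the origin on the work surface. World frame = base frame: x ahead of the robot, y to its left, z up, the work surface at z = 0. Lengths are in m, angles in rad, forces in N, time in s.
With the tool pointing down it reaches from about 0.25 to 0.8 m from the base axis. Payload 8.5 kg.
Tool frame: the origin (TCP) lies between the finger pads; the fingertips stand 11 mm ahead of it and the grasp point (between the pads) lies 8 mm behind it; z points along the fingers, y is the line along which they close (so a half turn about z gives the same grasp; the last joint's range is limited). The gripper opens to 85 mm and grips with 20 to 120 N. Pads are 22 mm wide; open, the fingers measure 114 mm over their backs; the gripper's body (76 mm by 85 mm) begins 54 mm behind the grasp point. The pads swing forward as they close: fully open they stand 13 mm farther back than shut.
Start: joints at [1.228, 0.238, -0.013, 1.319, 0, 1.571], TCP at [0.176, 0.494, 0.242] pointing down, gripper open.
Joint ranges: [-2.66, 2.66], [-1.03, 1.9], [-1.14, 1.46], [-1.82, 2.27], [-1.45, 1.34], [-3.14, 3.14]. Speed limits (rad/s): [2.22, 2.22, 2.79, 3.14, 3.14, 3.14].

## Interface

Orientations are given as a unit quaternion [w, x, y, z].
In Python, from workcell import arm gives the robot as it stands. The module is installed in compiled form; this text tells all that it offers.
- The arm moves only by the tool move_arm, never from a script. Its argument "moves" is a list of rows, each a list of 5 numbers: the opening in per cent of the stroke, from 0 (shut) to 100 (fully open), then the shift along the tool's x, y, z in m, then the turn about the tool's z in degrees. A call has 1 to 8 rows; each row is the pose to reach, as a shift and turn from the pose commanded when the call began, along the tool's axes at that moment; what a row does not reach only later rows make up. A row lasts 1/8 s, in which the tool goes at most 62.5 mm and 10.7 degrees, less where a joint would pass 70% of its speed; a pose out of reach is approached as far as the arm can. A call with a gripper value outside its range is refused whole. The fingers move at their own pace and stop on an object; the grip force is fixed at half the most. Time passes only in rows, so rows that repeat a pose let the fingers close. It gives the time, the measured TCP pose, the force, the opening and the grip force at its end, in the units of the state.
- arm.sense(): the state, without advancing time (a new reading comes with each control period).
- arm.snapshot(name): name is "scene" or "side" or "wrist"; returns the picture (480x640x3 uint8, blue, green, red); there is no depth.
- arm.calibration(name): a dict with "fx", "fy", "cx", "cy" (pixels), "R" (3x3) and "t" (3): a world point X has camera coordinates R X + t; the wrist camera has in their place "tool_from_camera" (4x4, takes a point from camera to tool coordinates, whose origin is the TCP and whose axes are the flange's). Camera axes: x right, y down, z forward; pixel columns grow to the right and rows downward; lengths in m; the calibration is good to about 2 mm. The wrist camera is an equidistant fisheye: a pixel r from the principal point sees the ray r / f radians off the axis. A picture is of the moment at which its call begins: read the wrist's pose just before it. calibration takes no time and is no camera call.
- arm.hand_in(): hands the job in; it is judged then, once.
The state is a dict: "clock": time; "q": joint angles; "qd": joint speeds; "tau": joint torques, N m; "ee_pos": TCP position; "tcp_rot": TCP orientation; "contact_force": force on the tool from outside, world axes, zero at the start; "wrist_torque": the same for the moment, N m; "gripper_width": finger opening in m; "gripper_force": force on a finger pad.
Only numpy, scipy, OpenCV 4.12 (cv2) and the standard library are available. Lean on these libraries where they do the work, as an engineer would, in place of code of your own. Each camera call takes 0.05 s, during which the arm holds its last target. There are 200 camera calls.

## Working session

There is one attempt and no reset: what is moved stays moved. The work goes in short steps, Python scripts to look and compute and a tool call to move; the robot and the scene stay as the last step left them, time stands still between calls to the robot, and variables do not carry over. Pictures are saved under pics/ and viewed, at most 10 in all, crops included, and the job is handed in when it is done.

Besides the shell and the picture viewer there is one more tool, called after "Emit:" as name(argument=value, ...) on one line, values as JSON. move_arm: Moves the arm, as the interface text tells. Its arguments: {"type":"object","properties":{"moves":{"type":"array","items":{"type":"array","items":{"type":"number"}}}},"required":["moves"]}

```bash
mkdir -p pics; python3 - <<'E'
from workcell import arm
import cv2,numpy as np
s=arm.sense();print({k:np.round(v,3).tolist() for k,v in s.items()})
for n in("scene","side"):
    cv2.imwrite(f"pics/{n}0.png",arm.snapshot(n));c=arm.calibration(n)
    print(n,c["fx"],c["cx"],c["cy"],"cam pos",np.round(-np.array(c["R"]).T@np.array(c["t"]),3),np.round(c["R"],3).tolist())
c=arm.calibration("wrist");print(c)
E
```

```text
{'clock': 0.0, 'q': [1.228, 0.239, -0.014, 1.319, 0.0, 1.571], 'qd': [0.001, -0.001, -0.0, -0.001, -0.001, -0.001], 'tau': [-0.0, -53.878, 34.643, 0.018, 0.0, 0.0], 'ee_pos': [0.176, 0.494, 0.242], 'tcp_rot': [-0.0, 0.171, 0.985, -0.001], 'contact_force': [0.247, 0.159, 0.605], 'wrist_torque': [-0.001, 0.014, 0.035], 'gripper_force': 0.0, 'gripper_width': 0.085}
scene 573.5555128713628 317.78947184901386 238.427821812661 cam pos [ 1.295 -0.46   0.736] [[0.486, 0.874, 0.021], [0.542, -0.282, -0.792], [-0.686, 0.396, -0.61]]
side 558.3346266546913 316.5152392749925 234.70060561497795 cam pos [0.513 0.856 0.956] [[-0.998, -0.054, -0.009], [-0.031, 0.687, -0.726], [0.045, -0.725, -0.688]]
{'fx': 371.64829954431775, 'fy': 371.64829954431775, 'cx': 320.585440536094, 'cy': 236.87907821146464, 'tool_from_camera': array([[-6.97218195e-04, -9.64695645e-01, -2.63366335e-01,
         6.64026239e-02],
       [ 9.99999283e-01, -9.29015360e-04,  7.55599145e-04,
        -7.79947380e-04],
       [-9.73594575e-04, -2.63365619e-01,  9.64695601e-01,
        -1.31691323e-01],
       [ 0.00000000e+00,  0.00000000e+00,  0.00000000e+00,
         1.00000000e+00]])}
```

View pics/scene0.png

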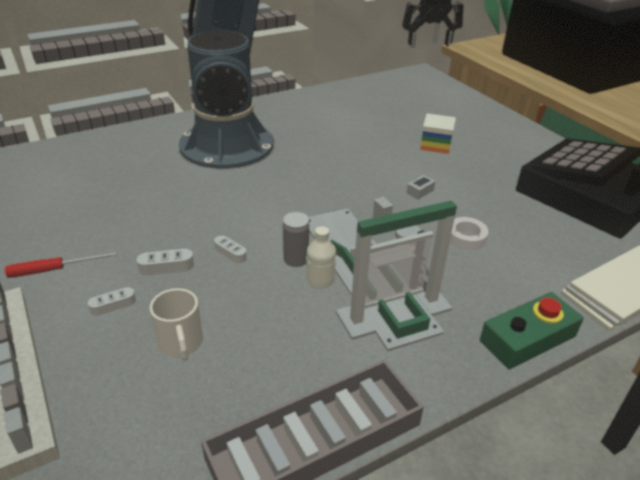

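View pics/side0.png

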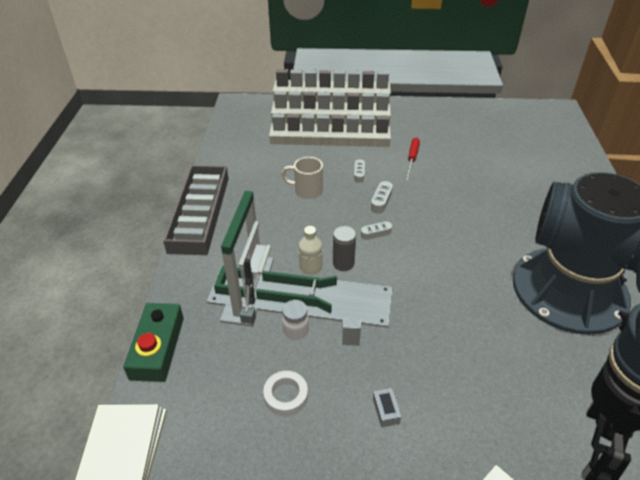

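The scene view shows three die-like lookalikes, at (165,260), (230,247) and (111,299). In the side view these are (382,194), (376,229) and (360,169). The one at scene (165,260) / side (382,194) looks largest and round-ended, so it fits the carrier. The station is at scene (395,270) / side (290,290). I'll confirm with enlarged crops.

```bash
cat > h.py <<'E'
from workcell import arm
import cv2,numpy as np
def cal(n):
    c=arm.calibration(n);return np.array([[c["fx"],0,c["cx"]],[0,c["fy"],c["cy"]],[0,0,1]]),np.array(c["R"]),np.array(c["t"])
def plane(n,uv,z):
    K,R,t=cal(n);C=-R.T@t;d=R.T@np.linalg.solve(K,[uv[0],uv[1],1]);return C+d*(z-C[2])/d[2]
def proj(n,X):
    K,R,t=cal(n);p=K@(R@np.asarray(X,float)+t);return p[:2]/p[2]
E
python3 - <<'E'
from h import *
a=cv2.imread("pics/side0.png");b=cv2.imread("pics/scene0.png")
up=lambda i,k:cv2.resize(i,None,fx=k,fy=k,interpolation=cv2.INTER_CUBIC)
cv2.imwrite("pics/c1.png",up(a[190:340,200:400],4))
x=up(a[150:250,340:440],4);y=up(b[220:320,80:280],4)[:400,:800]
o=np.zeros((600,800,3),np.uint8)
o[:300,:600]=up(b[220:320,70:270],3);o[300:600,:300]=up(a[150:250,340:440],3)
cv2.imwrite("pics/c2.png",o)
# blob measures: carriers brighter than the table
for n,i,pts in(("side",a,[(382,194),(376,229),(360,169)]),("scene",b,[(165,260),(230,247),(111,299)])):
    for (u,v) in pts:
        w=i[v-22:v+23,u-35:u+36];g=cv2.cvtColor(w,cv2.COLOR_BGR2GRAY)
        th,m=cv2.threshold(g,0,255,cv2.THRESH_OTSU)
        m=cv2.morphologyEx(m,cv2.MORPH_CLOSE,np.ones((7,7)))
        k,l,st,ce=cv2.connectedComponentsWithStats(m);j=l[22,35] or 1+np.argmax(st[1:,4])
        cs,_=cv2.findContours((l==j).astype(np.uint8),0,1);r=cs[0].reshape(-1,2)+[u-35,v-22]
        W=np.array([plane(n,p,0.025)[:2] for p in r],np.float32);rr=cv2.minAreaRect(W)
        print(n,(u,v),th,"area",st[j,4],"rect@z.025",np.round(rr[0],3),np.round(rr[1],3),round(rr[2],1),np.round(cv2.boxPoints(rr),3).tolist())
E
```

```text
side (382, 194) 160.0 area 338 rect@z.025 [ 0.412 -0.295] [0.105 0.036] 71.7 [[0.3779999911785126, -0.33899998664855957], [0.4129999876022339, -0.3499999940395355], [0.44600000977516174, -0.25099998712539673], [0.41100001335144043, -0.23899999260902405]]
side (376, 229) 161.0 area 425 rect@z.025 [ 0.455 -0.146] [0.133 0.051] 12.3 [[0.3840000033378601, -0.13500000536441803], [0.39500001072883606, -0.1850000023841858], [0.5249999761581421, -0.15700000524520874], [0.5149999856948853, -0.10700000077486038]]
side (360, 169) 162.0 area 177 rect@z.025 [ 0.472 -0.402] [0.079 0.028] 89.6 [[0.4580000042915344, -0.44200000166893005], [0.4860000014305115, -0.44200000166893005], [0.4860000014305115, -0.3630000054836273], [0.4580000042915344, -0.3619999885559082]]
scene (165, 260) 144.0 area 650 rect@z.025 [ 0.407 -0.289] [0.106 0.039] 72.0 [[0.3720000088214874, -0.33399999141693115], [0.4090000092983246, -0.34599998593330383], [0.44200000166893005, -0.24500000476837158], [0.4050000011920929, -0.2329999953508377]]
scene (230, 247) 145.0 area 342 rect@z.025 [ 0.432 -0.164] [0.079 0.029] 20.4 [[0.38999998569488525, -0.164000004529953], [0.4000000059604645, -0.19200000166893005], [0.4740000069141388, -0.164000004529953], [0.46399998664855957, -0.13699999451637268]]
scene (111, 299) 145.0 area 476 rect@z.025 [ 0.474 -0.407] [0.08  0.029] 88.6 [[0.4580000042915344, -0.44699999690055847], [0.4869999885559082, -0.4480000138282776], [0.48899999260902405, -0.36800000071525574], [0.46000000834465027, -0.367000013589859]]
```

View pics/c1.png

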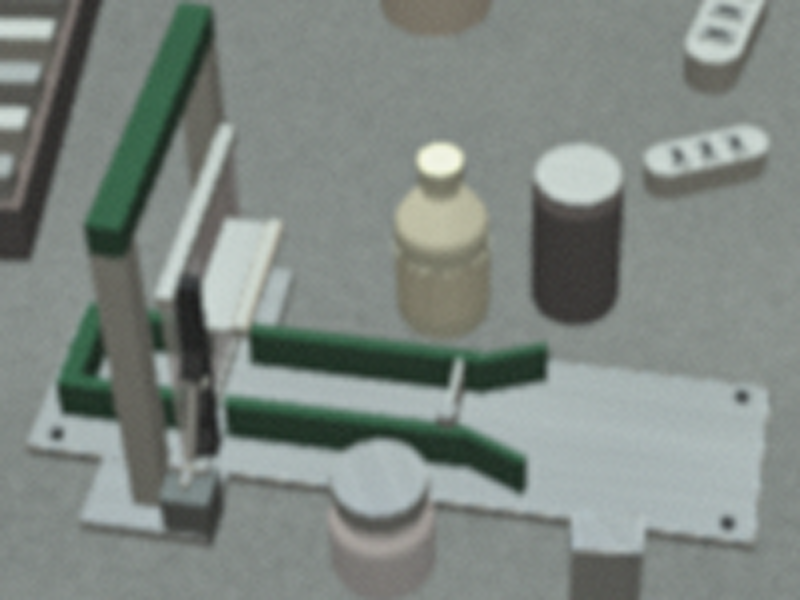

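View pics/c2.png

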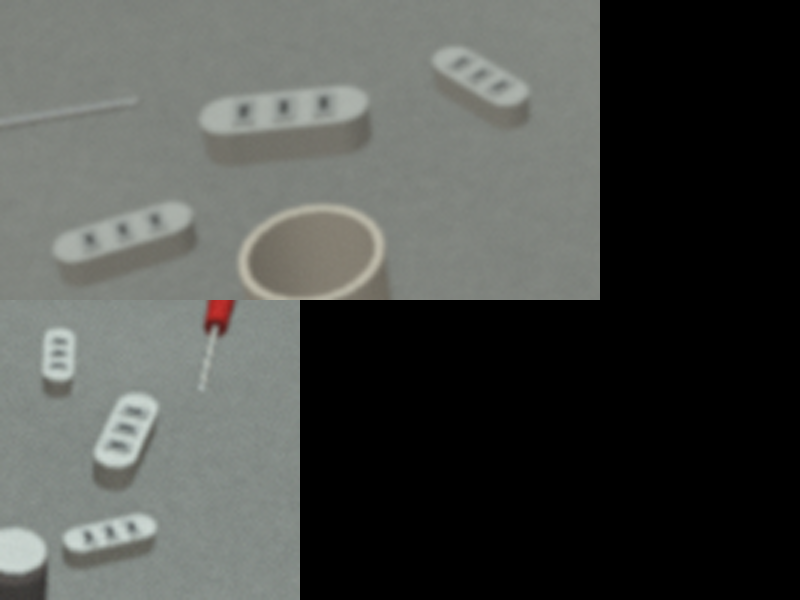

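The three pieces in the crop are: big one at side (382,194), 105 x 36 mm, half-round ends; the two others, at side (376,229) and (360,169), measure only 79 x 28 mm. The 105 mm one fits the carrier. It lies at about (0.410, -0.292) with its axis at about 72°. Next I'll fit the station pose from the bed corners and flap in the crop.

```bash
python3 - <<'E'
from h import *
from scipy.optimize import least_squares
px=lambda u,v:(200+(u+.5)/4-.5,190+(v+.5)/4-.5)
obs=[("side",px(769,386),(-.170,-.055,.008)),("side",px(753,546),(-.170,.055,.008)),("side",px(28,450),(.230,.055,.008)),
("side",px(460,357),(0,-.0195,.040)),("side",px(548,345),(-.045,-.0445,.035)),("side",px(526,470),(-.045,.0445,.035)),
("side",px(280,222),(.105,-.040,.110)),("side",px(60,380),(.213,.031,.035))]
def S(p,X):
    c,s=np.cos(p[2]),np.sin(p[2]);return np.array([p[0]+c*X[0]-s*X[1],p[1]+s*X[0]+c*X[1],X[2]])
f=lambda p:np.concatenate([proj(n,S(p,X))-uv for n,uv,X in obs])
r=least_squares(f,[.55,.02,0],loss="soft_l1");print(np.round(r.x,4),np.degrees(r.x[2]));print(np.round(f(r.x).reshape(-1,2),1).tolist())
p=r.x
for nm,X in dict(mouth=(-.045,0,.008),lip=(.105,0,.105),pawl=(.126,.082,.043),end=(.205,0,.035)).items(): print(nm,np.round(S(p,X),3),"scene px",np.round(proj("scene",S(p,X)),0))
for X in [(.23,.055,.008),(.23,-.055,.008),(-.17,-.055,.008)]:print("scene",proj("scene",S(p,X)).round(1))
# bystanders, side view top centres
for nm,u,v,z in(("ink",578,174,.1),("spray",440,160,.12),("jar",380,480,.07),("talldie",607,530,.06)):
    print(nm,plane("side",px(u,v),z).round(3))
E
```

```text
[ 0.572   0.0534 -0.1213] -6.949974333723803
[[0.5, 0.8], [0.5, -0.2], [-0.6, -0.8], [0.3, 0.7], [0.2, -0.5], [-0.6, -1.0], [-1.2, -0.2], [0.5, 1.4]]
mouth [0.527 0.059 0.008] scene px [349. 245.]
lip [0.676 0.041 0.105] scene px [388. 252.]
pawl [0.707 0.12  0.043] scene px [430. 275.]
end [0.775 0.029 0.035] scene px [411. 318.]
scene [444.4 330.6]
scene [388. 348.]
scene [302.6 217.6]
ink [ 0.508 -0.054  0.1  ]
spray [ 0.585 -0.041  0.12 ]
jar [0.604 0.144 0.07 ]
talldie [0.489 0.162 0.06 ]
```

Station fit is good: origin (0.572, 0.053), yaw -7°, residuals about 1 px. The tool only points down, so no finger can hook under the lip. I'll use the carrier, gripped near its middle, as the ledge that lifts the lip from below, and set it in the lane after that.

```bash
cat >> h.py <<'E'
from scipy.spatial.transform import Rotation as Ro
ST=[0.572,0.0534,-0.1213]
def S(X,p=ST):
    c,s=np.cos(p[2]),np.sin(p[2]);return np.array([p[0]+c*X[0]-s*X[1],p[1]+s*X[0]+c*X[1],X[2]])
def tool():
    s=arm.sense();q=s["tcp_rot"];R=Ro.from_quat([q[1],q[2],q[3],q[0]]).as_matrix();return np.array(s["ee_pos"]),R,s
def go(xyz,yawx):
    "shift in tool axes (m) and turn (deg) to put the TCP at xyz with tool x at world heading yawx (deg)"
    p,R,s=tool();cur=np.degrees(np.arctan2(R[1,0],R[0,0]))
    print("shift",np.round(R.T@(np.asarray(xyz)-p),4),"turn",round((cur-yawx+180)%360-180,1),"q",np.round(s["q"],2))
E
python3 -c "
from h import *
go([.4065,-.3015,.17],72)"
```

```text
shift [-0.4842 -0.6719  0.0725] turn 88.4 q [ 1.23  0.24 -0.01  1.32  0.    1.57]
```

Emit:
move_arm(moves=[[100,-0.484,-0.672,0.0725,88.4],[100,-0.484,-0.672,0.0725,88.4],[100,-0.484,-0.672,0.0725,88.4],[100,-0.484,-0.672,0.0725,88.4],[100,-0.484,-0.672,0.0725,88.4],[100,-0.484,-0.672,0.0725,88.4],[100,-0.484,-0.672,0.0725,88.4],[100,-0.484,-0.672,0.0725,88.4]])

```text
clock: 1.1
ee_pos: [0.3142, 0.0176, 0.1991]
tcp_rot: [0.0, 0.795, 0.607, 0.0]
contact_force: [2.2, 1.1, 0.1]
gripper_width: 0.0852
gripper_force: 0.0
```

```bash
python3 -c "
from h import *
go([.4065,-.3015,.17],72)"
```

```text
shift [-0.2835  0.1731  0.0291] turn 2.7 q [ 0.06 -0.11 -0.5   1.17  0.    1.89]
```

Emit:
move_arm(moves=[[100,-0.283,0.173,0.029,2.7],[100,-0.283,0.173,0.029,2.7],[100,-0.283,0.173,0.029,2.7],[100,-0.283,0.173,0.029,2.7],[100,-0.283,0.173,0.029,2.7],[100,-0.283,0.173,0.029,2.7],[100,-0.283,0.173,0.029,2.7],[100,-0.283,0.173,0.029,2.7]])

```text
clock: 2.1
ee_pos: [0.4076, -0.2972, 0.17]
tcp_rot: [-0.001, 0.807, 0.59, -0.0]
contact_force: [-0.6, 0.7, -0.1]
gripper_width: 0.0852
gripper_force: 0.0
```

```bash
cat >> h.py <<'E'
def wray(uv,z,P,R):
    "wrist fisheye pixel onto world plane z, with tool pose P,R"
    c=arm.calibration("wrist");d=np.array([uv[0]-c["cx"],uv[1]-c["cy"]]);r=np.hypot(*d);th=r/c["fx"]
    v=np.append(d/max(r,1e-9)*np.sin(th),np.cos(th));T=c["tool_from_camera"]
    o=P+R@T[:3,3];w=R@T[:3,:3]@v;return o+w*(z-o[2])/w[2]
def wproj(X,P,R):
    c=arm.calibration("wrist");T=np.linalg.inv(c["tool_from_camera"]);x=T[:3,:3]@(R.T@(np.asarray(X)-P))+T[:3,3]
    th=np.arctan2(np.hypot(x[0],x[1]),x[2]);h=np.hypot(x[0],x[1]);return np.array([c["cx"],c["cy"]])+c["fx"]*th*x[:2]/h
E
python3 - <<'E'
from h import *
P,R,s=tool();im=arm.snapshot("wrist");cv2.imwrite("pics/w1.png",im);print(P.round(4))
u,v=wproj([.4095,-.292,.028],P,R);print("expect",u,v)
g=cv2.cvtColor(im,cv2.COLOR_BGR2GRAY);x0,y0=int(u)-110,int(v)-110;w=g[max(y0,0):y0+220,max(x0,0):x0+220]
th,m=cv2.threshold(w,0,255,cv2.THRESH_OTSU);m=cv2.morphologyEx(m,cv2.MORPH_CLOSE,np.ones((15,15)))
k,l,st,ce=cv2.connectedComponentsWithStats(m)
for j in range(1,k):
    if st[j,4]>1500:
        c=cv2.findContours((l==j).astype(np.uint8),0,1)[0][0].reshape(-1,2)+[max(x0,0),max(y0,0)]
        W=np.array([wray(p,.029,P,R)[:2] for p in c],np.float32);rr=cv2.minAreaRect(W);print(th,st[j],np.round(rr[0],4),np.round(rr[1],4),rr[2])
go([.4065,-.3015,.17],72)
E
```

```text
[ 0.4076 -0.2972  0.17  ]
expect 320.89952959675225 218.82294010868875
148.0 [  91   40   49  135 6013] [ 0.4127 -0.2918] [0.104 0.036] 71.66981506347656
shift [-0.0045  0.0001  0.0002] turn 0.4 q [-0.63  0.24 -0.2   1.13  0.    1.25]
```

View pics/w1.png

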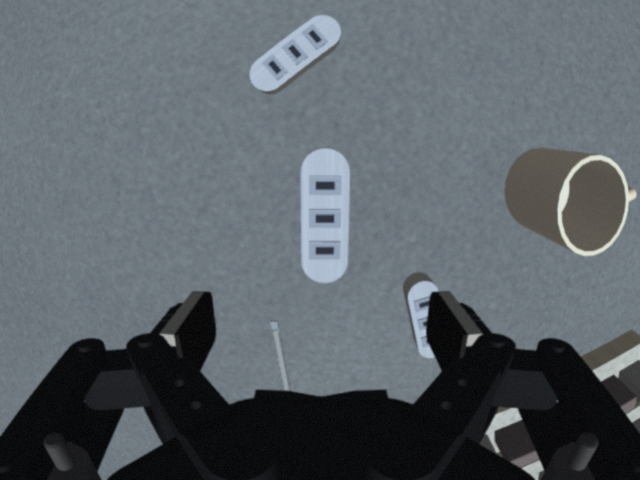

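The wrist view shows the carrier upright at (325,216), 104 x 36 mm; the two smaller ones at (295,53) and (425,315) are clear of the fingers. I'll go down with the grip 10 mm off-centre, toward the end that will go under the lip.

```bash
python3 -c "
from h import *
P,R,s=tool()
print('tip',wray((275,325),.005,P,R), 'fingers',P+R@[0,.05,0],P-R@[0,.05,0])
go([.4096,-.3013,.0125],71.7)"
```

```text
tip [ 0.3387796  -0.37784008  0.005     ] fingers [ 0.45545883 -0.3122526   0.17022862] [ 0.36013397 -0.28203389  0.17027159]
shift [-0.0035  0.003   0.1577] turn 0.7 q [-0.63  0.24 -0.2   1.13  0.    1.25]
```

Emit:
move_arm(moves=[[100,-0.0035,0.003,0.05,0.7],[100,-0.0035,0.003,0.1,0.7],[100,-0.0035,0.003,0.13,0.7],[100,-0.0035,0.003,0.1575,0.7],[60,-0.0035,0.003,0.1575,0.7],[35,-0.0035,0.003,0.1575,0.7],[0,-0.0035,0.003,0.1575,0.7],[0,-0.0035,0.003,0.1575,0.7]])

```text
clock: 3.15
ee_pos: [0.4108, -0.3032, 0.0143]
tcp_rot: [0.001, 0.811, 0.585, 0.0]
contact_force: [-1.2, 2.3, 6.7]
gripper_width: 0.035
gripper_force: 61.2
```

Emit:
move_arm(moves=[[0,0,0,0,0],[0,0,0,0,0],[0,0,0,0,0]])

```text
clock: 3.52
ee_pos: [0.4108, -0.3031, 0.0143]
tcp_rot: [0.001, 0.811, 0.585, 0.001]
contact_force: [-0.5, 0.7, 5.8]
gripper_width: 0.035
gripper_force: 61.2
```

```bash
python3 -c "
from h import *
P,R,s=tool();print(P.round(4),s['gripper_width'],s['gripper_force'],s['contact_force'])
T=S((-.11,0,.30));print(T)
go([.41,-.295,.26],120)
go([T[0],T[1],.26],173.05)"
```

```text
[ 0.4108 -0.3031  0.0143] 0.034998759924330554 61.18459224700928 [-0.52712756  0.71156456  5.82444567]
[0.46280826 0.0667103  0.3       ]
shift [ 0.0073 -0.0027 -0.2457] turn -48.3 q [-0.64  0.4  -0.43  0.74  0.    1.25]
shift [ 0.3673 -0.0664 -0.2461] turn -101.4 q [-0.64  0.4  -0.43  0.74  0.    1.25]
```

Emit:
move_arm(moves=[[0,0,0,-0.04,0],[0,0,0,-0.09,0],[0,0,0,-0.15,-10],[0.0,0.02,-0.003,-0.21,-20],[0,0.07,-0.012,-0.246,-30],[0,0.13,-0.024,-0.246,-40],[0,0.19,-0.034,-0.246,-50],[0,0.25,-0.045,-0.246,-60]])

```text
clock: 4.53
ee_pos: [0.4458, -0.0495, 0.2597]
tcp_rot: [0.001, 0.407, 0.913, 0.0]
contact_force: [0.7, 0.1, -3.1]
gripper_width: 0.0352
gripper_force: 60.9
```

```bash
python3 -c "
from h import *
P,R,s=tool();print(P.round(4),s['gripper_width'],s['gripper_force'],s['contact_force'])
T=S((-.08,0,.30));print(T)
go([T[0],T[1],.20],173.05)"
```

```text
[ 0.4458 -0.0495  0.2597] 0.035242874609595916 60.918041467666626 [ 0.70197606  0.14389745 -3.06342919]
[0.49258783 0.06308022 0.3       ]
shift [0.0526 0.11   0.0597] turn -41.1 q [-0.11  0.1  -0.14  1.33 -0.    0.73]
```

Emit:
move_arm(moves=[[0,0.018,0.04,0,-10],[0,0.036,0.08,0.02,-20],[0,0.0526,0.11,0.04,-30],[0,0.0526,0.11,0.06,-41.1],[0,0.0526,0.11,0.06,-41.1],[0,0.0526,0.11,0.06,-41.1]])

```text
clock: 5.28
ee_pos: [0.4934, 0.0608, 0.1997]
tcp_rot: [0.001, 0.065, 0.998, 0.0]
contact_force: [0.5, -0.1, -2.9]
gripper_width: 0.0349
gripper_force: 61.1
```

```bash
python3 - <<'E'
from h import *
P,R,s=tool();im=arm.snapshot("wrist");print(P.round(4),s['gripper_width'])
g=arm.snapshot("side");h=arm.snapshot("scene")
up=lambda i,k:cv2.resize(i,None,fx=k,fy=k,interpolation=cv2.INTER_CUBIC)
o=np.zeros((600,800,3),np.uint8);o[:300,:400]=cv2.resize(im,(400,300));o[:300,400:]=up(g[190:340,200:400],2);o[300:,:500]=up(h[170:320,280:530],2);cv2.imwrite("pics/m1.png",o)
for nm,X in dict(front=(-.08+.0525-.0114,0,.20)).items():pass
a=S((.02,0,.073));go(a,173.05);b=S((.084,0,.073));go(b,173.05)
E
```

```text
[0.4934 0.0608 0.1997] 0.034872960074640094
shift [-0.0984  0.003   0.1268] turn -0.5 q [ 0.12  0.21 -0.16  1.2  -0.    0.25]
shift [-0.1624  0.0035  0.1269] turn -0.5 q [ 0.12  0.21 -0.16  1.2  -0.    0.25]
```

View pics/m1.png

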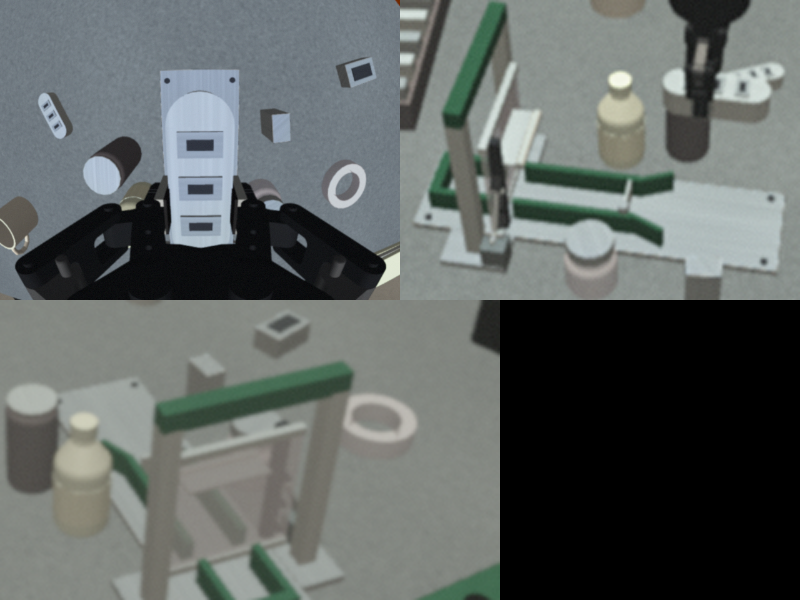

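Scene shows the carrier level in the grip (wrist view, centre about (200,170)), aligned with the lane, bottle and jar beside it. I'll go forward above the bottle, lower just before the lip, then slide the end under it.

Emit:
move_arm(moves=[[0,-0.05,0.002,0.03,-0.5],[0,-0.1,0.003,0.055,-0.5],[0,-0.128,0.003,0.065,-0.5],[0,-0.128,0.003,0.085,-0.5],[0,-0.128,0.003,0.11,-0.5],[0,-0.128,0.003,0.1265,-0.5],[0,-0.128,0.003,0.1265,-0.5]])

```text
clock: 6.3
ee_pos: [0.6199, 0.0476, 0.0712]
tcp_rot: [-0.001, 0.059, 0.998, -0.0]
contact_force: [-0.3, -0.3, -2.7]
gripper_width: 0.035
gripper_force: 61.1
```

```bash
python3 - <<'E'
from h import *
P,R,s=tool();print(P.round(4),s['gripper_width'],s['contact_force'])
g=arm.snapshot("side");h=arm.snapshot("scene");w=arm.snapshot("wrist")
up=lambda i,k:cv2.resize(i,None,fx=k,fy=k,interpolation=cv2.INTER_CUBIC)
o=np.zeros((600,800,3),np.uint8);o[:400,:400]=up(g[190:290,220:320],4);o[:400,400:]=up(h[190:290,340:440],4);o[400:,:266]=cv2.resize(w,(266,200));cv2.imwrite("pics/m2.png",o)
go(S((.084,0,.073)),173.05)
E
```

```text
[0.6199 0.0476 0.0712] 0.03496994968165326 [-0.32171252 -0.32699713 -2.71468448]
shift [-0.0344 -0.0006  0.0002] turn 0.2 q [ 0.08  0.5  -0.06  1.01 -0.    0.2 ]
```

View pics/m2.png

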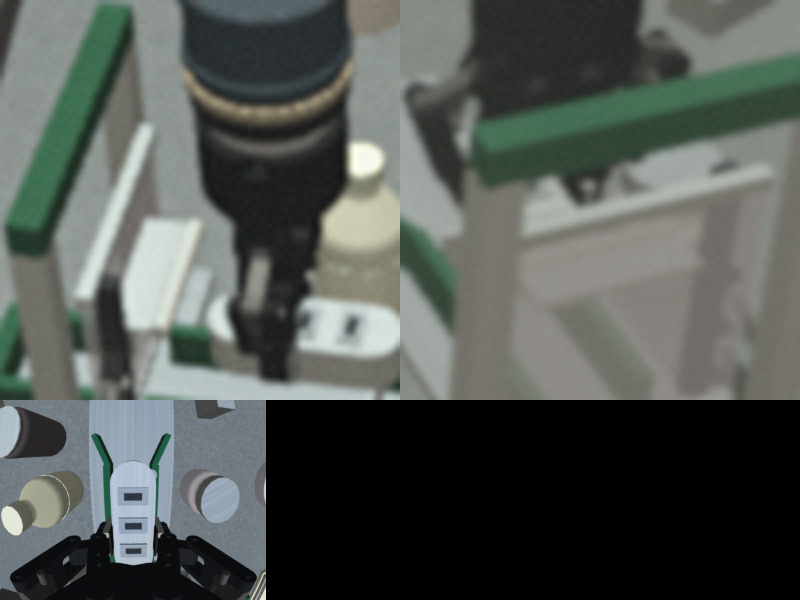

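The side crop (left) shows the carrier's front at (215,325), below and just short of the lip bar at (170,280). I'll slide it 34 mm forward slowly.

Emit:
move_arm(moves=[[0,-0.01,0,0,0],[0,-0.02,0,0,0],[0,-0.028,0,0,0],[0,-0.034,0,0,0],[0,-0.034,0,0,0]])

```text
clock: 7.08
ee_pos: [0.6547, 0.0438, 0.0718]
tcp_rot: [-0.0, 0.059, 0.998, -0.0]
contact_force: [-0.6, 0.3, -3.2]
gripper_width: 0.0354
gripper_force: 61.1
```

Emit:
move_arm(moves=[[0,0,0,-0.005,0],[0,0,0,-0.01,0],[0,0,0,-0.015,0],[0,0,0,-0.018,0],[0,0,0,-0.018,0]])

```text
clock: 7.7
ee_pos: [0.6542, 0.0439, 0.0899]
tcp_rot: [-0.0, 0.059, 0.998, -0.0]
contact_force: [2.2, -0.1, -7.9]
gripper_width: 0.035
gripper_force: 60.9
```

Lip load is about 5 N (guard near 0.5 kg). Lifting on.

Emit:
move_arm(moves=[[0,0,0,-0.006,0],[0,0,0,-0.012,0],[0,0,0,-0.018,0],[0,0,0,-0.024,0],[0,0,0,-0.028,0],[0,0,0,-0.028,0]])

```text
clock: 8.45
ee_pos: [0.6541, 0.0439, 0.1184]
tcp_rot: [-0.0, 0.059, 0.998, -0.0]
contact_force: [-0.9, 1.4, -7.7]
gripper_width: 0.0354
gripper_force: 60.9
```

```bash
cat >m.py <<'E'
from h import *
import sys
P,R,s=tool();print(P.round(4),s['gripper_width'],np.round(s['contact_force'],1),"tau",np.round(s['wrist_torque'],2))
g=arm.snapshot("side");h=arm.snapshot("scene")
# where does the lip's lit bar (top far end) / panel top sit: match patch of the first picture around panel top edge and header
a=cv2.imread("pics/side0.png")
for X in [(.105,-.040,.110),(.105,0.035,.110),(.134,.05,.18)]:
    p0=proj("side",S(X)).astype(int);t=a[p0[1]-6:p0[1]+7,p0[0]-6:p0[0]+7]
    w=g[p0[1]-46:p0[1]+20,p0[0]-20:p0[0]+21];m=cv2.matchTemplate(w,t,cv2.TM_CCOEFF_NORMED);_,v,_,l=cv2.minMaxLoc(m)
    d=np.array([l[0]+6-20,l[1]+6-46]);k=(proj("side",S(np.add(X,(0,0,.03))))-proj("side",S(X)));print(round(v,2),d,"height",round(.03*d@k/(k@k),4))
up=lambda i,k:cv2.resize(i,None,fx=k,fy=k,interpolation=cv2.INTER_CUBIC)
o=np.zeros((600,800,3),np.uint8);o[:600,:400]=up(g[180:330,210:310],4);o[:400,400:]=up(h[190:290,340:440],4);cv2.imwrite(f"pics/{sys.argv[1]}.png",o)
E
python3 m.py m3
```

```text
[0.6541 0.0439 0.1184] 0.03542053802949531 [-0.9  1.4 -7.7] tau [ 0.18  0.33 -0.04]
0.87 [ -1 -10] height 0.0298
0.67 [  5 -24] height 0.0688
0.75 [  4 -25] height 0.0653
```

View pics/m3.png

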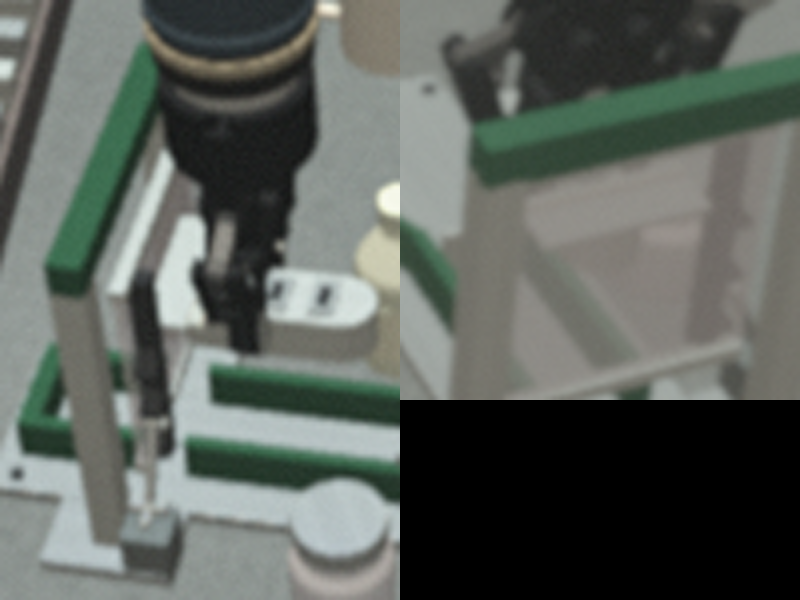

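Guard is up about 30 mm (the header is at the left, panel top at (135,225) in the crop) with the carrier end under the lip. I'll lift 6 mm more, then lower to see whether the pawl holds.

Emit:
move_arm(moves=[[0,0,0,-0.003,0],[0,0,0,-0.006,0],[0,0,0,-0.006,0],[0,0,0,-0.006,0],[0,0,0,-0.003,0],[0,0,0,0,0],[0,0,0,0.003,0],[0,0,0,0.003,0]])

```text
clock: 9.55
ee_pos: [0.6551, 0.0438, 0.1155]
tcp_rot: [0.001, 0.059, 0.998, -0.0]
contact_force: [-0.1, 0.5, -2.6]
gripper_width: 0.0349
gripper_force: 61.5
```

Emit:
move_arm(moves=[[0,0,0,0.003,0],[0,0,0,0.005,0],[0,0,0,0.005,0]])

```text
clock: 9.93
ee_pos: [0.6543, 0.0439, 0.1099]
tcp_rot: [-0.0, 0.059, 0.998, -0.0]
contact_force: [0.1, 0.3, -2.0]
gripper_width: 0.035
gripper_force: 61.5
```

Emit:
move_arm(moves=[[0,0.015,0,0,0],[0,0.038,0,0,0],[0,0.05,0,-0.03,0],[0,0.08,0,-0.05,0],[0,0.13,0,-0.05,0],[0,0.18,0,-0.05,0],[0,0.181,0,-0.03,0],[0,0.181,0,0,0]])

```text
clock: 10.92
ee_pos: [0.4752, 0.0654, 0.1109]
tcp_rot: [0.002, 0.059, 0.998, 0.0]
contact_force: [0.0, 0.2, -3.4]
gripper_width: 0.0352
gripper_force: 61.8
```

```bash
python3 m.py m4; python3 - <<'E'
from h import *
P,R,s=tool();im=arm.snapshot("wrist");cv2.imwrite("pics/w4.png",im)
# carrier pose in the grip, seen by the wrist: top plane = TCP+.015
g=cv2.cvtColor(im,cv2.COLOR_BGR2GRAY)
go(S((-.097,0,.0235)),173.05)
E
```

```text
[0.4752 0.0654 0.1109] 0.03523113797668416 [ 0.   0.2 -3.4] tau [ 0.01 -0.11 -0.03]
1.0 [ -1 -10] height 0.0298
0.81 [8 0] height -0.0027
0.8 [  8 -34] height 0.0878
shift [-0.0022  0.0004  0.086 ] turn 0.2 q [ 0.14  0.25 -0.36  0.96 -0.    0.25]
```

View pics/m4.png

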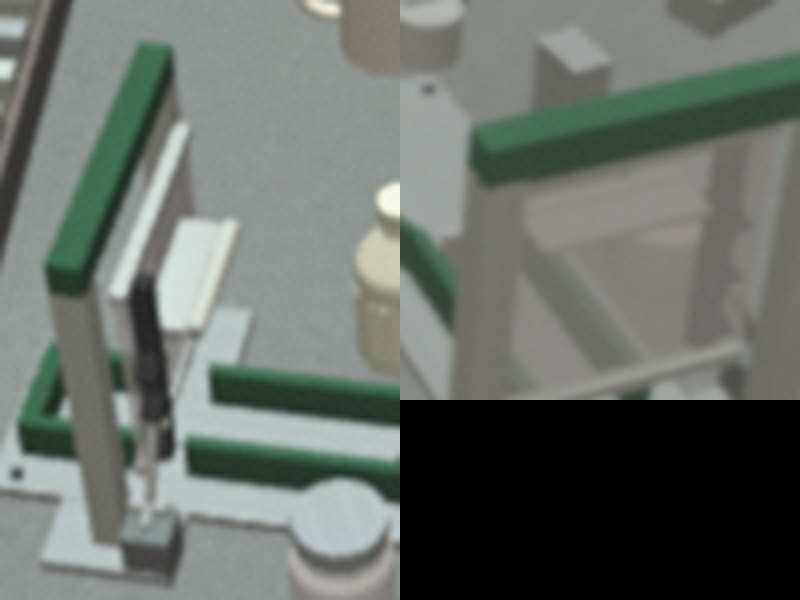

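Arm's out of the way: the lip now sits raised, at crop (235,225), matching 0.030 m, held by the pawl with nothing touching it. Now I'll set the carrier on the apron.

Emit:
move_arm(moves=[[0,-0.002,0,0.04,0.2],[0,-0.002,0,0.07,0.2],[0,-0.002,0,0.08,0.2],[0,-0.002,0,0.087,0.2],[0,-0.002,0,0.087,0.2]])

```text
clock: 11.7
ee_pos: [0.4771, 0.065, 0.0237]
tcp_rot: [0.0, 0.061, 0.998, 0.0]
contact_force: [-0.2, 0.8, -2.8]
gripper_width: 0.0346
gripper_force: 61.5
```

Emit:
move_arm(moves=[[0,0,0,0.0015,0],[0,0,0,0.0015,0],[50,0,0,0.0015,0],[58,0,0,0.0015,0],[58,0,0,0.0015,0],[58,0,0,-0.03,0],[58,0,0,-0.08,0],[58,0,0,-0.13,0]])

```text
clock: 12.7
ee_pos: [0.4762, 0.0649, 0.1543]
tcp_rot: [-0.0, 0.061, 0.998, -0.0]
contact_force: [1.0, 0.3, 0.6]
gripper_width: 0.0493
gripper_force: 0.0
```

```bash
python3 - <<'E'
from h import *
P,R,s=tool();im=arm.snapshot("wrist");print(P.round(4),s['gripper_width'],s['contact_force'])
g=arm.snapshot("side")
up=lambda i,k:cv2.resize(i,None,fx=k,fy=k,interpolation=cv2.INTER_CUBIC)
o=np.zeros((600,800,3),np.uint8);o[:300,:400]=cv2.resize(im,(400,300));o[300:,:400]=up(g[200:350,250:450],2);o[:400,400:]=up(g[250:350,300:400],4)
cv2.imwrite("pics/m5.png",o);cv2.imwrite("pics/w5.png",im)
d=R[:2,0];print("expected corner px",[wproj(S(X),P,R).round(0).tolist() for X in((-.16,0,.037),(-.055,0,.037),(-.17,.055,.008),(-.17,-.055,.008))])
go(S((-.20,0,.15)),173.05)
E
```

```text
[0.4762 0.0649 0.1543] 0.04930585098523663 [1.01225054 0.27754858 0.62223157]
expected corner px [[322.0, 142.0], [322.0, 290.0], [395.0, 130.0], [248.0, 130.0]]
shift [ 0.1065 -0.0006  0.0071] turn -0.0 q [ 0.14  0.21 -0.28  1.08 -0.    0.26]
```

View pics/m5.png

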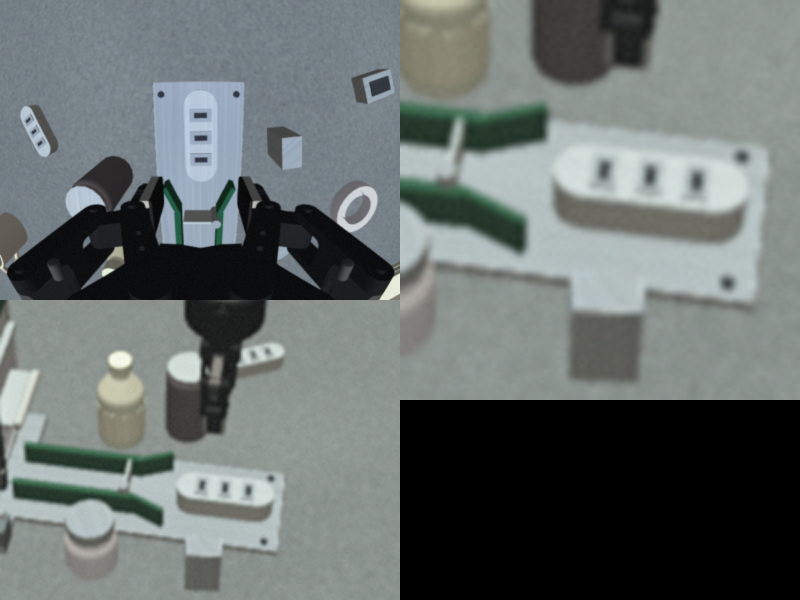

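The carrier lies flat on the apron, centred (wrist (200,135) in the montage), clear of the mouth walls and the flap still shut. Now I'll shut the fingers, drop behind it and push.

Emit:
move_arm(moves=[[30,0.06,0,0,0],[0,0.108,0,0,0],[0,0.108,0,0.04,0],[0,0.108,0,0.09,0],[0,0.108,0,0.122,0],[0,0.108,0,0.122,0]])

```text
clock: 13.55
ee_pos: [0.3673, 0.0776, 0.0294]
tcp_rot: [-0.002, 0.061, 0.998, -0.001]
contact_force: [0.5, 0.2, 0.4]
gripper_width: -0.0
gripper_force: 0.0
```

```bash
cat > loc.py <<'E'
from h import *
# station coords of TCP, and of the carrier's top outline in the side view
def st(X):
    c,s=np.cos(ST[2]),np.sin(ST[2]);d=np.asarray(X)[:2]-ST[:2];return np.array([c*d[0]+s*d[1],-s*d[0]+c*d[1]])
P,R,s=tool();print("TCP st",st(P).round(4),P[2].round(4),"w",round(s['gripper_width'],4),"F",np.round(s['contact_force'],1))
g=cv2.cvtColor(arm.snapshot("side"),cv2.COLOR_BGR2GRAY)
# brightness along the lane on plane z=.036, y=-8..8 
xs=np.arange(-.2,.2,.002);I=[np.mean([g[tuple(np.round(proj("side",S((x,y,.037)))[::-1]).astype(int))] for y in(-.012,-.01,.01,.012)]) for x in xs]
print("bright runs",[(round(xs[i],3),int(I[i])) for i in range(0,len(xs),3)])
go(S((-.06,0,.032)),173.05)
E
python3 loc.py
```

```text
TCP st [-0.2062 -0.0008] 0.0294 w -0.0 F [0.5 0.2 0.4]
bright runs [(np.float64(-0.2), 61), (np.float64(-0.194), 121), (np.float64(-0.188), 152), (np.float64(-0.182), 149), (np.float64(-0.176), 151), (np.float64(-0.17), 165), (np.float64(-0.164), 198), (np.float64(-0.158), 180), (np.float64(-0.152), 217), (np.float64(-0.146), 225), (np.float64(-0.14), 221), (np.float64(-0.134), 189), (np.float64(-0.128), 201), (np.float64(-0.122), 222), (np.float64(-0.116), 222), (np.float64(-0.11), 194), (np.float64(-0.104), 193), (np.float64(-0.098), 221), (np.float64(-0.092), 224), (np.float64(-0.086), 194), (np.float64(-0.08), 191), (np.float64(-0.074), 217), (np.float64(-0.068), 225), (np.float64(-0.062), 220), (np.float64(-0.056), 186), (np.float64(-0.05), 196), (np.float64(-0.044), 184), (np.float64(-0.038), 157), (np.float64(-0.032), 148), (np.float64(-0.026), 125), (np.float64(-0.02), 125), (np.float64(-0.014), 126), (np.float64(-0.008), 125), (np.float64(-0.002), 153), (np.float64(0.004), 148), (np.float64(0.01), 123), (np.float64(0.016), 124), (np.float64(0.022), 124), (np.float64(0.028), 124), (np.float64(0.034), 123), (np.float64(0.04), 123), (np.float64(0.046), 123), (np.float64(0.052), 123), (np.float64(0.058), 124), (np.float64(0.064), 123), (np.float64(0.07), 122), (np.float64(0.076), 123), (np.float64(0.082), 123), (np.float64(0.088), 123), (np.float64(0.094), 124), (np.float64(0.1), 123), (np.float64(0.106), 123), (np.float64(0.112), 123), (np.float64(0.118), 161), (np.float64(0.124), 198), (np.float64(0.13), 193), (np.float64(0.136), 120), (np.float64(0.142), 73), (np.float64(0.148), 50), (np.float64(0.154), 94), (np.float64(0.16), 134), (np.float64(0.166), 111), (np.float64(0.172), 77), (np.float64(0.178), 104), (np.float64(0.184), 111), (np.float64(0.19), 114), (np.float64(0.196), 100)]
shift [-0.1449  0.0004 -0.0016] turn -0.0 q [ 0.21  0.19 -0.7   0.68 -0.    0.33]
```

Emit:
move_arm(moves=[[0,-0.02,0.0005,-0.002,0],[0,-0.038,0.0005,-0.002,0],[0,-0.056,0.0005,-0.002,0],[0,-0.074,0.0005,-0.002,0],[0,-0.092,0.0005,-0.002,0],[0,-0.11,0.0005,-0.002,0],[0,-0.128,0.0005,-0.002,0],[0,-0.145,0.0005,-0.002,0]])

```text
clock: 14.6
ee_pos: [0.5136, 0.0607, 0.033]
tcp_rot: [-0.001, 0.061, 0.998, -0.0]
contact_force: [-3.2, 0.6, 0.7]
gripper_width: 0.0
gripper_force: 1.6
```

```bash
sed -i 's/^print("bright.*$/print("inserts\/edges",[(round(float(x),3),int(v)) for x,v in list(zip(xs,I))[::2] if v>140])/' loc.py; python3 loc.py
```

```text
TCP st [-0.0588  0.0002] 0.033 w 0.0 F [-3.2  0.6  0.7]
inserts/edges [(-0.2, 149), (-0.196, 148), (-0.192, 147), (-0.188, 148), (-0.184, 148), (-0.18, 148), (-0.176, 149), (-0.172, 149), (-0.168, 186), (-0.164, 194), (-0.16, 194), (-0.156, 193), (-0.152, 194), (-0.148, 194), (-0.144, 192), (-0.14, 193), (-0.136, 191), (-0.132, 192), (-0.128, 192), (-0.124, 192), (-0.12, 190), (-0.116, 192), (-0.112, 191), (-0.108, 191), (-0.104, 190), (-0.1, 191), (-0.096, 191), (-0.092, 191), (-0.088, 191), (-0.084, 192), (-0.08, 191), (-0.076, 192), (-0.072, 181), (-0.036, 189), (-0.032, 220), (-0.028, 210), (-0.024, 190), (-0.02, 177), (-0.016, 198), (-0.012, 212), (-0.008, 220), (-0.004, 206), (0.0, 184), (0.004, 164), (0.008, 176), (0.012, 211), (0.016, 221), (0.02, 213), (0.024, 197), (0.028, 174), (0.032, 172), (0.036, 206), (0.04, 207), (0.044, 197), (0.048, 193), (0.052, 178), (0.056, 169), (0.12, 186), (0.124, 194), (0.128, 196), (0.132, 163)]
shift [ 0.0039 -0.0004  0.0012] turn -0.0 q [ 0.12  0.39 -0.38  0.8  -0.    0.24]
```

Carrier centre is now at station x=+0.004, its front through the flap, straight, 3 N. Pushing 100 mm more.

Emit:
move_arm(moves=[[0,-0.014,0,0,0],[0,-0.028,0,0,0],[0,-0.042,0,0,0],[0,-0.056,0,0,0],[0,-0.07,0,0,0]])

```text
clock: 15.28
ee_pos: [0.5827, 0.0518, 0.0329]
tcp_rot: [-0.001, 0.061, 0.998, -0.001]
contact_force: [-7.7, -3.0, 5.5]
gripper_width: -0.0
gripper_force: 3.8
```

Emit:
move_arm(moves=[[0,-0.012,0,0,0],[0,-0.022,0,0,0],[0,-0.03,0,0,0],[0,-0.03,0,0,0]])

```text
clock: 15.78
ee_pos: [0.6138, 0.0487, 0.0331]
tcp_rot: [0.001, 0.061, 0.998, -0.0]
contact_force: [0.9, -1.1, -0.4]
gripper_width: -0.0001
gripper_force: 0.6
```

```bash
python3 loc.py
```

```text
TCP st [0.0421 0.0004] 0.0331 w -0.0001 F [ 0.9 -1.1 -0.4]
inserts/edges [(-0.2, 152), (-0.196, 150), (-0.192, 148), (-0.188, 148), (-0.184, 148), (-0.18, 149), (-0.176, 149), (-0.172, 151), (-0.168, 188), (-0.164, 196), (-0.16, 196), (-0.156, 195), (-0.152, 195), (-0.148, 195), (-0.144, 195), (-0.14, 194), (-0.136, 193), (-0.132, 194), (-0.128, 194), (-0.124, 193), (-0.12, 192), (-0.116, 192), (-0.112, 193), (-0.108, 193), (-0.104, 193), (-0.1, 192), (-0.096, 193), (-0.092, 192), (-0.088, 193), (-0.084, 194), (-0.08, 193), (-0.076, 193), (-0.072, 195), (-0.068, 194), (-0.064, 193), (-0.06, 195), (-0.056, 194), (-0.052, 195), (-0.048, 189), (-0.044, 183), (-0.04, 164), (-0.036, 152), (-0.032, 146), (0.06, 166), (0.064, 171), (0.068, 145), (0.072, 159), (0.076, 188), (0.08, 176), (0.084, 187), (0.088, 206), (0.092, 221), (0.096, 216), (0.1, 203), (0.104, 175), (0.108, 170), (0.112, 201), (0.116, 209), (0.12, 212), (0.124, 191), (0.128, 170)]
shift [ 0.1018 -0.0004  0.001 ] turn -0.0 q [ 0.08  0.52 -0.14  0.91 -0.    0.2 ]
```

Emit:
move_arm(moves=[[0,-0.003,0,0,0],[0,-0.003,0,0,0],[0,0.003,0,0,0],[0,0.003,0,-0.02,0],[0,0.003,0,-0.05,0],[0,0.005,0,-0.1,0],[0,0.03,0,-0.15,0],[0,0.08,0,-0.19,0]])

```text
clock: 16.82
ee_pos: [0.5348, 0.0587, 0.2239]
tcp_rot: [0.001, 0.061, 0.998, 0.0]
contact_force: [-0.3, 0.9, -0.3]
gripper_width: 0.0001
gripper_force: 0.0
```

Emit:
move_arm(moves=[[0,0.05,0,0,0],[0,0.1,0,0,0],[0,0.15,0,0,0],[0,0.15,0,0,0]])

```text
clock: 17.32
ee_pos: [0.3823, 0.0767, 0.2225]
tcp_rot: [0.0, 0.06, 0.998, 0.0]
contact_force: [1.4, -0.4, -0.1]
gripper_width: 0.0002
gripper_force: 0.0
```

```bash
python3 loc.py; python3 - <<'E'
from h import *
a=cv2.imread("pics/side0.png");b=cv2.imread("pics/scene0.png");g=arm.snapshot("side");h=arm.snapshot("scene")
def match(o,n,uv,k=8,r=18):
    u,v=int(round(uv[0])),int(round(uv[1]));t=o[v-k:v+k+1,u-k:u+k+1];w=n[v-r-k:v+r+k+1,u-r-k:u+r+k+1]
    _,c,_,l=cv2.minMaxLoc(cv2.matchTemplate(w,t,cv2.TM_CCOEFF_NORMED));return round(c,2),(l[0]-r,l[1]-r)
print("lip",match(a,g,proj("side",S((.105,-.04,.11))),6))
print("flap",match(a,g,proj("side",S((0,-.0,.035))),6,12), match(b,h,proj("scene",S((0,0,.035))),5,8))
for n,uv in dict(ink=(344,235),spray=(310,240),jar=(295,313),talldie=(351,327),mug=(308,170),tape=(285,391),short=(386,406),look1=(376,229),look2=(360,169)).items(): print(n,match(a,g,uv,11,12))
E
```

```text
TCP st [-0.1911  0.0002] 0.2225 w 0.0002 F [ 1.4 -0.4 -0.1]
inserts/edges [(-0.2, 146), (-0.196, 144), (-0.192, 142), (-0.188, 143), (-0.184, 142), (-0.18, 143), (-0.176, 144), (-0.172, 144), (-0.168, 181), (-0.164, 190), (-0.16, 188), (-0.156, 189), (-0.152, 187), (-0.148, 188), (-0.144, 187), (-0.14, 187), (-0.136, 188), (-0.132, 186), (-0.128, 186), (-0.124, 187), (-0.12, 186), (-0.116, 185), (-0.112, 186), (-0.108, 186), (-0.104, 186), (-0.1, 186), (-0.096, 186), (-0.092, 186), (-0.088, 186), (-0.084, 186), (-0.08, 188), (-0.076, 186), (-0.072, 187), (-0.068, 187), (-0.064, 187), (-0.06, 188), (-0.056, 189), (-0.052, 190), (-0.048, 182), (-0.044, 178), (-0.04, 157), (-0.036, 146), (-0.032, 141), (0.0, 180), (0.004, 142), (0.06, 192), (0.064, 208), (0.068, 217), (0.072, 211), (0.076, 190), (0.08, 175), (0.084, 177), (0.088, 193), (0.092, 213), (0.096, 214), (0.1, 206), (0.104, 180), (0.108, 155), (0.112, 188), (0.116, 200), (0.12, 207), (0.124, 192), (0.128, 172)]
shift [-0.1286 -0.0009  0.1909] turn 0.1 q [ 0.2   0.02 -0.33  1.22  0.    0.32]
lip (1.0, (-1, -10))
flap (1.0, (0, 0)) (0.97, (0, 0))
ink (1.0, (0, 0))
spray (1.0, (0, 0))
jar (1.0, (0, 0))
talldie (1.0, (0, 0))
mug (1.0, (0, 0))
tape (1.0, (0, 0))
short (1.0, (0, 0))
look1 (1.0, (0, 0))
look2 (1.0, (0, 0))
```

```bash
python3 -c "
from workcell import arm
print(arm.hand_in())"
```

```text
the job is handed in; nothing more can be done
None
```

I've handed the job in: the guard rests on the 0.030 notch, the carrier's front is under it at about station x=+0.16, the flap is shut behind it, and in the last side view the bystanders and look-alikes matched their starting positions. I lifted the lip from below with the carrier's end in the gripper.

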